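# Set up the lemon cutting guide, closing the fence onto its mark

### The arm

A 6-joint arm with a two-finger parallel gripper is mounted at the origin on a cart in front of the work surface, level with it; the furniture and walls round the work are solid. World frame = base frame: x ahead of the robot, y to its left, z up, the work surface at z = 0. Lengths are in m, angles in degrees, forces in N, time in s.
With the tool pointing down it reaches from about 0.375 to 0.9 m from the base axis. Payload 3.1 kg.
Tool frame: the origin (TCP) lies midway between the tips of the shut fingers; the grasp point (between the pads) lies 19 mm behind it (env.grip_point_offset is the distance from the TCP to the grasp point, in m); z points along the fingers, y is the line along which they close (so a half turn about z gives the same grasp; the last joint's range is limited). The gripper opens to 87 mm and grips with 3 to 60 N. Pads are 19 mm wide; open, the fingers measure 117 mm over their backs; the gripper's body (75 mm by 190 mm) begins 51 mm behind the grasp point.
Start: joints at [-83.279, 30.224, 82.088, -0, 67.689, -10.227], TCP at [0.182, -0.598, 0.223] pointing down, gripper open.
Joint ranges: [-176.69, 176.69], [-43.24, 126.21], [12.49, 139.97], [-82, 262], [0, 151.66], [-163.58, 163.58]. Speed limits (degrees/s): [159.86, 159.86, 180, 180, 180, 180].

### API

Orientations are given as [roll, pitch, yaw] about the fixed x, y, z axes, in that order (R = Rz(yaw) Ry(pitch) Rx(roll)).
In Python, from workcell import env, imaging gives the robot as it stands.
- The arm moves only by the shell command python3 -m crank 'ROWS' [FORCE]. ROWS is JSON, a list of rows, each a list of 7 numbers: the shift along the tool's x, y, z in units of 0.5 m (1.0 is 0.5 m), then the turn, a rotation vector about the tool's x, y, z in units of 180 degrees (1.0 is 180 degrees), then the finger opening in mm, from 0 to 87. A call has 1 to 20 rows; each row is the pose to reach, as a shift and turn from the pose commanded when the call began, along the tool's axes at that moment, turning the shorter way round; what a row does not reach only later rows make up. A row lasts 1/8 s, in which the tool goes at most 62.5 mm and 10.7 degrees, less where a joint would pass 70% of its speed; a pose out of reach is approached as far as the arm can. A call with a number of a shift or a turn outside -1 to 1 is refused whole. A call with a gripper value outside its range is refused whole. The fingers move at their own pace and stop on an object; FORCE is the grip in N (left out, the last holds). Time passes only in rows, so rows that repeat a pose let the fingers close. It gives the time, the measured TCP pose, the force, the opening and the grip force at its end, in the units of the state.
- env.observe(): the state, without advancing time (a new reading comes with each control period).
- imaging.camera(name): name is "scene" or "top" or "wrist"; returns a dict with "color" (400x640x3 uint8, blue, green, red), "intrinsics" (3x3 intrinsics, pixels), "xyz" and "orientation" of the camera in the world; the wrist camera has in their place "hand_eye" (4x4, takes a point from camera to tool coordinates, whose origin is the TCP and whose axes are the flange's). Camera axes: x right, y down, z forward; pixel columns grow to the right and rows downward; lengths in m; the calibration is good to about 2 mm. A picture is of the moment at which its call begins: read the wrist's pose just before it. There is no depth.
- env.close_job(): hands the job in; it is judged then, once.
The state is a dict: "t": time; "qpos": joint angles; "joint_velocities": joint speeds; "effort": joint torques, N m; "ee_pos": TCP position; "tcp_rot": TCP orientation; "contact_force": force on the tool from outside, world axes, zero at the start; "torque": the same for the moment, N m; "gripper_width": finger opening in m; "grip_force": force on a finger pad.
Only numpy, scipy, OpenCV 4.12 (cv2) and the standard library are available. Lean on these libraries where they do the work, as an engineer would, in place of code of your own. Each camera call takes 0.05 s, during which the arm holds its last target. There are 200 camera calls.

### The job

Set up the lemon cutting guide in this order. First lift the loose blue backstop out of its notches and drop it into the pair of notches nearest the blue fence. Then use the black hand wheel, which has slack in it, to open the fence well past the red clip and close it back onto the clip, so that the pointer lines up with the clip and the last movement was a closing one with the slack taken up; if you close too far, open past the clip again and repeat. Finally lay the lemon lengthwise in the bed between the fence and the backstop without disturbing the setting, and leave the clip, the salt shaker, the spice jar and the egg cup alone.

Things in the scene. Friction and masses are not known exactly. Their poses are not given: they have to be found in the camera images.
- guide: Lemon cutting guide, fixed; wooden base board 150 x 420 x 18 mm. Origin on the underside on its long centre line; y runs along the bed from the backstop end to the wheel end (board y = -185 to 235 mm), x across (scale rail on the -x side, near the robot), z up. Knife line across the bed at y = 35 mm. Grey gear housing x = +-42, y = 140 to 230 mm, top z = 50 mm, under the wheel.
- target_notch (a point): Floor of the notch pair nearest the fence, on the bed's centre line (guide y = -65, z = 46 mm); axes as the guide's. Notched wooden walls, 12 mm thick, at guide x = +-51 mm; notch pairs at y = -135, -100, -65 mm, 14 mm wide, teeth with 45 degree pointed tops to z = 66 mm.
- bed (a point): Floor of the bed where the lemon goes, between fence and target notch: guide x = 0, y = 8, z = 18 mm; axes as the guide's. White lips at both sides, inner faces at x = +-24, outer +-34 mm, tops 8 mm above the floor. A lemon lying here has its centre about 28 mm above this point.
- backstop_grip (a point): Loose blue backstop, 120 g: steel bar 140 x 10 x 10 mm (its x) lying across a notch pair, blue plate 36 x 6 mm hanging 23 mm below it, blue grip block on top 40 (x) x 12 (y) x 36 (z) mm. Point inside the block, 15 mm below its top, 31 mm above the bar's underside. Axes as the guide's. Starts in the pair farthest from the fence (guide y = -135); must rise 20 mm to clear the teeth.
- pointer (a point): Tip of the black pointer arm that is fixed to the blue fence and moves with it along the scale rail. The fence is an upright blue plate 44 mm wide, 10 mm thick, top at z = 62 mm, across the bed; its middle plane has the pointer's y. Axes as the guide's.
- mark (a point): Inner end of the red clip on the scale rail, in the middle of its width; the clip is 8 mm wide along the guide's y. Axes as the guide's. The pointer is on the mark when both have the same y in the guide's frame. The clip sits tight and must stay where it is.
- fence (a joint): Slide of the fence along the guide's y, m: 0 closed (toward the knife line and backstop), 0.060 fully open (toward the wheel). The pointer is at guide y = 50 mm + this value. It starts 14 to 40 mm on the closed side of the mark; the mark lies at 26 to 42 mm of this value. Friction (about 2.5 N) holds it where it is left.
- wheel (a joint): Slack of the hand wheel, rad: turn of the wheel relative to the hidden pinion that drives the fence, from -0.175 (slack taken up for closing) to +0.175 (taken up for opening). Turning the wheel first runs through this slack, then moves the fence: 40 mm per rad.
- wheel_grip (a point): Middle of the black ribbed hand wheel, on its upright axis and half-way up: 46 mm diameter, 30 mm high, its underside 5 mm above the gear housing; at guide x = 0, y = 190 mm, z = 70 mm. Seen from above, counter-clockwise opens the fence, clockwise closes it. It turns easily (about 0.1 N m).
- lemon_center (a point): Centre of the yellow lemon, 82 mm long (its x axis) and 57 mm thick, 120 g, lying on the worktop. 
- salt_shaker: Salt shaker, 44 mm diameter, 90 mm high, to be left alone; origin under its centre.
- spice_jar: Spice jar with a red cap, 45 mm diameter, 106 mm high, to be left alone; origin under its centre.
- egg_cup: Egg cup with an egg, 49 mm diameter, 81 mm high, to be left alone; origin under its centre.

How it is judged:
By the outcome, as a careful person would: the job done as asked, in the order asked, and still so for the second after the job is handed in, with the robot touching nothing.
It also fails if it takes over 59 s, if anything falls off the work surface, if the arm or the gripper's body presses on something with over 40 N, if the wrist force passes 120 N, or if a joint passes its speed limit or range.

## Working session

There is one attempt and no reset: what is moved stays moved. The work goes in short steps, Python scripts to look and compute and a shell command to move; the robot and the scene stay as the last step left them, time stands still between calls to the robot, and variables do not carry over. Pictures are saved under pics/ and viewed, at most 10 in all, crops included, and the job is handed in when it is done.

```bash
mkdir -p pics; ls; python3 - <<'E'
from workcell import env, imaging
import cv2, numpy as np
s=env.observe();print(s['ee_pos'],s['tcp_rot'],s['gripper_width'],s['t'],env.grip_point_offset)
for n in ['scene','top']:
    c=imaging.camera(n);cv2.imwrite(f'pics/{n}0.png',c['color']);print(n,c['intrinsics'],c['xyz'],c['orientation'])
    np.savez(f'pics/{n}.npz',K=c['intrinsics'],p=c['xyz'],o=c['orientation'])
E
```

```text
pics
[ 0.18212346 -0.59713301  0.22158937] [-1.79880004e+02 -2.10754604e-02  1.69478921e+01] 0.08712843775020744 0.0 0.0187
scene [[380.46039438   0.         318.878029  ]
 [  0.         380.46039438 199.68465822]
 [  0.           0.           1.        ]] [0.10688811 0.85903017 0.76255671] [-125.21217267   -0.93930421 -145.56378655]
top [[377.11164194   0.         318.4528036 ]
 [  0.         377.11164194 197.84630919]
 [  0.           0.           1.        ]] [0.31078096 0.21099324 1.00939527] [-1.60338858e+02  3.60055044e-02 -1.11612164e+02]
```

View pics/scene0.png

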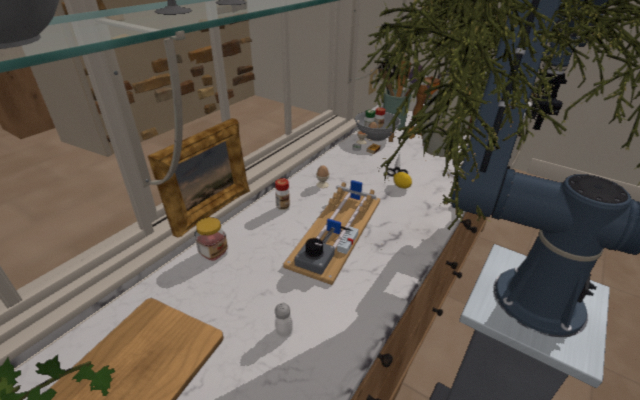

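View pics/top0.png

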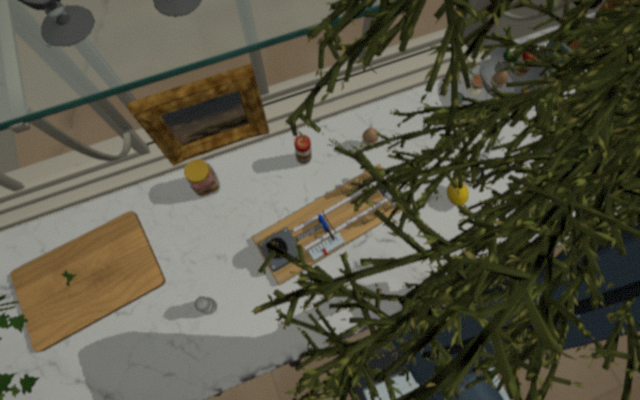

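The scene view shows the guide at about (335,230), wheel (315,246) and lemon (402,180). The top view is partly hidden by the plant; it shows the wheel at (278,248) and lemon at (458,192). I'll enlarge both.

```bash
cat > h.py <<'E'
import numpy as np, cv2
from scipy.spatial.transform import Rotation as R
def cam(n):
    d=np.load(f'pics/{n}.npz'); return d['K'],d['p'],R.from_euler('xyz',d['o'],degrees=True).as_matrix()
def ray(c,uv,z):
    K,p,M=c; d=M@np.linalg.inv(K)@np.array([uv[0],uv[1],1.]); return p+d*(z-p[2])/d[2]
def proj(c,X):
    K,p,M=c; q=(np.atleast_2d(X)-p)@M@K.T; return q[:,:2]/q[:,2:]
E
python3 - <<'E'
from h import *
a=cv2.imread('pics/scene0.png')[160:285,260:420]; b=cv2.imread('pics/top0.png')[160:290,240:480]
a=cv2.resize(a,None,fx=5,fy=5*0.95,interpolation=cv2.INTER_CUBIC)
cv2.imwrite('pics/sc1.png',a[:594]); 
s=cam('scene');t=cam('top')
print('wheel',ray(s,(315,246),.07),ray(t,(278,248),.07));print('lemon',ray(s,(402,180),.028),ray(t,(458,192),.028))
for n,u,v in [('salt',(284,333),(205,305)),('spice',(283,207),(303,160)),('egg',(323,186),(372,135))]: print(n,ray(s,u,0.005),ray(t,v,.05))
E
```

```text
wheel [0.53871099 0.22760866 0.07      ] [0.53564036 0.23243067 0.07      ]
lemon [ 0.51037089 -0.28559206  0.028     ] [ 0.51015596 -0.28433967  0.028     ]
salt [0.46774389 0.45287738 0.005     ] [0.47274643 0.44682265 0.05      ]
spice [0.77733549 0.07201429 0.005     ] [0.75034042 0.08407475 0.05      ]
egg [ 0.74040905 -0.11345358  0.005     ] [ 0.75121698 -0.12828243  0.05      ]
```

View pics/sc1.png

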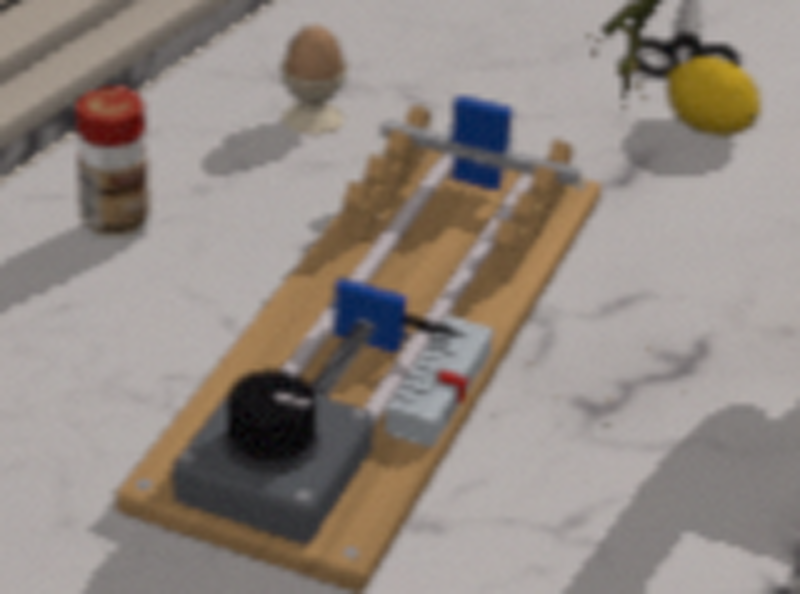

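```bash
python3 - <<'E'
from h import *
from scipy.optimize import least_squares
s=cam('scene')
F=[((118,495),(75,235,18)),((358,574),(-75,235,18)),((603,185),(-75,-185,18)),((385,127),(70,-135,51)),((578,177),(-70,-135,51)),((272,385),(0,190,85)),((178,465),(42,230,50)),((310,506),(-42,230,50)),((372,408),(-42,140,50))]
uv=np.array([(260+(a+.5)/5-.5,160+(b+.5)/4.75-.5) for (a,b),_ in F]);P=np.array([p for _,p in F])/1e3
def g2w(q,P): return np.atleast_2d(P)@R.from_euler('z',q[2]).as_matrix().T+[q[0],q[1],0]
r=least_squares(lambda q:(proj(s,g2w(q,P))-uv).ravel(),[.55,.04,-.2],loss='soft_l1');q=r.x
print(q,np.degrees(q[2]));print((proj(s,g2w(q,P))-uv).round(1))
np.save('q.npy',q)
for n,p in dict(backgrip=(0,-135,77),target=(0,-65,77),wheel=(0,190,70),bed=(0,8,46)).items(): print(n,g2w(q,np.array(p)/1e3))
# pointer tip, clip inner end: (450,330),(445,378)
Rg=R.from_euler('z',q[2]).as_matrix()
for n,(a,b),z in [('ptr',(452,330),.045),('clip',(443,378),.045)]:
    w=ray(s,(260+a/5,160+b/4.75),z); print(n,(w-[q[0],q[1],0])@Rg)
E
```

```text
[0.57150108 0.04406688 0.16822482] 9.63857245940354
[[-1.2 -1.1]
 [ 1.1  0. ]
 [ 0.1 -0.8]
 [-0.4  0.3]
 [ 0.2  0.1]
 [-0.1  1.8]
 [-2.  -0.8]
 [ 0.2  0.4]
 [ 1.2 -0. ]]
backgrip [[ 0.59410447 -0.0890274   0.077     ]]
target [[ 0.5823842  -0.02001555  0.077     ]]
wheel [[0.53968891 0.23138475 0.07      ]]
bed [[0.57016162 0.05195395 0.046     ]]
ptr [-0.05327598  0.05061298  0.045     ]
clip [-0.06477884  0.09506708  0.045     ]
```

```bash
cat >> h.py <<'E'
def g2w(P): 
    q=np.load('q.npy'); return np.atleast_2d(P)@R.from_euler('z',q[2]).as_matrix().T+[q[0],q[1],0]
def w2g(P):
    q=np.load('q.npy'); return (np.atleast_2d(P)-[q[0],q[1],0])@R.from_euler('z',q[2]).as_matrix()
def rows(x,y,z,yaw,grasp=True):
    """row numbers for grasp point (or TCP) at x,y,z, tool down with yaw"""
    from workcell import env
    s=env.observe(); M=R.from_euler('xyz',s['tcp_rot'],degrees=True); T=R.from_euler('xyz',[180,0,yaw],degrees=True)
    d=np.array([x,y,z-(env.grip_point_offset if grasp else 0)])-s['ee_pos']
    print(np.r_[M.inv().apply(d)/.5,(M.inv()*T).as_rotvec(degrees=True)/180].round(4),'mm',np.linalg.norm(d)*1e3)
def snap(name):
    from workcell import env,imaging
    s=env.observe(); c=imaging.camera('wrist'); T=np.eye(4); T[:3,:3]=R.from_euler('xyz',s['tcp_rot'],degrees=True).as_matrix(); T[:3,3]=s['ee_pos']
    W=T@c['hand_eye']; o=R.from_matrix(W[:3,:3]).as_euler('xyz',degrees=True)
    cv2.imwrite(f'pics/{name}.png',c['color']); np.savez(f'pics/{name}.npz',K=c['intrinsics'],p=W[:3,3],o=o); print(W[:3,3],o)
E
python3 -m crank '[[0.99,-0.73,-0.12,0,0,0.04,87],[0.99,-0.73,-0.12,0,0,0.04,87],[0.99,-0.73,-0.12,0,0,0.04,87],[0.99,-0.73,-0.12,0,0,0.04,87],[0.99,-0.73,-0.12,0,0,0.04,87],[0.99,-0.73,-0.12,0,0,0.04,87],[0.99,-0.73,-0.12,0,0,0.04,87],[0.99,-0.73,-0.12,0,0,0.04,87],[0.99,-0.73,-0.12,0,0,0.04,87],[0.99,-0.73,-0.12,0,0,0.04,87],[0.99,-0.73,-0.12,0,0,0.04,87],[0.99,-0.73,-0.12,0,0,0.04,87],[0.99,-0.73,-0.12,0,0,0.04,87]]' && python3 -c "
from h import *
snap('w1'); rows(*g2w([0,-.135,.14])[0],np.degrees(np.load('q.npy')[2]))"
```

```text
t: 1.72
ee_pos: [0.5484, -0.1054, 0.2822]
tcp_rot: [-180.0, 0.1, 9.6]
contact_force: [-0.1, 0.5, -0.4]
gripper_width: 0.0869
grip_force: 0.0
[ 0.6249531  -0.09318447  0.44406671] [ 1.63474232e+02  6.92299653e-02 -8.04342640e+01]
[ 9.590e-02 -1.730e-02  3.218e-01 -1.000e-04  3.000e-04 -1.000e-04] mm 168.11542013012885
```

View pics/w1.png

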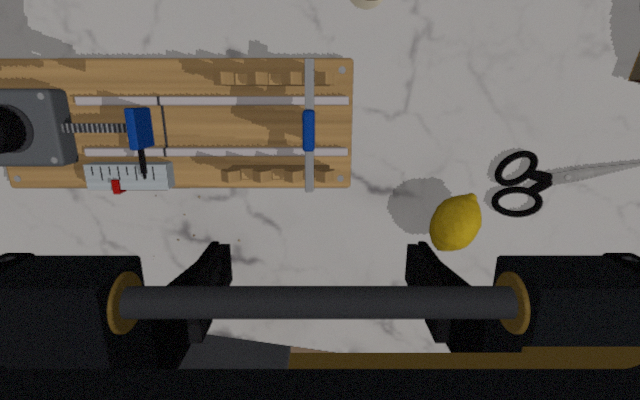

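The wrist view shows the board corners at (353,58) and (351,187), the bar ends at (309,59) and (309,191), and the housing corners at (67,90) and (76,163). The pointer tip is at (144,178), the clip's inner end at (116,180), and the lemon's centre at (456,222) with ends at (474,197) and (438,247).

```bash
python3 - <<'E'
from h import *
from scipy.optimize import least_squares
w=cam('w1')
F=[((353,58),(75,-185,18)),((351,187),(-75,-185,18)),((309,59),(70,-135,56)),((309,191),(-70,-135,56)),((67,90),(42,140,50)),((76,163),(-42,140,50)),((309,110),(20,-135,92)),((309,150),(-20,-135,92))]
uv=np.array([f[0] for f in F],float);P=np.array([f[1] for f in F])/1e3
f=lambda q:P@R.from_euler('z',q[2]).as_matrix().T+[q[0],q[1],0]
r=least_squares(lambda q:(proj(w,f(q))-uv).ravel(),np.load('q.npy'),loss='soft_l1');q=r.x
print(q,np.degrees(q[2]));print((proj(w,f(q))-uv).round(1));np.save('q.npy',q)
for z in (.035,.04,.045,.05): print(z,w2g(ray(w,(144,178),z)),w2g(ray(w,(116,180),z)))
a,b,c=[ray(w,u,.028) for u in ((474,197),(438,247),(456,222))];print('lemon',c,np.linalg.norm(a-b),np.degrees(np.arctan2(*(a-b)[1::-1])))
print('wheel',g2w([0,.19,.07]))
rows(*g2w([0,-.135,.14])[0],np.degrees(q[2]))
E
```

```text
[0.56992312 0.04399644 0.17334032] 9.931669011720874
[[  1.8  -1.6]
 [  1.    0.7]
 [ -0.1  -1.1]
 [  1.6   0.8]
 [-18.7  -1.1]
 [-11.    4.7]
 [ -0.4   0. ]
 [  0.2   1.9]]
0.035 [[-0.05756483  0.06063892  0.035     ]] [[-0.05975894  0.09388902  0.035     ]]
0.04 [[-0.05648786  0.05813009  0.04      ]] [[-0.05865515  0.09097378  0.04      ]]
0.045 [[-0.0554109   0.05562127  0.045     ]] [[-0.05755137  0.08805854  0.045     ]]
0.05 [[-0.05433394  0.05311244  0.05      ]] [[-0.05644759  0.08514331  0.05      ]]
lemon [ 0.50886007 -0.28490104  0.028     ] 0.07531714757515631 -20.100660695075682
wheel [[0.53715314 0.23114913 0.07      ]]
[ 9.410e-02 -1.760e-02  3.218e-01 -1.000e-04  3.000e-04 -1.700e-03] mm 167.87850988357224
```

```bash
python3 -m crank '[[0.094,-0.018,0.1,0,0,-0.0017,45],[0.094,-0.018,0.2,0,0,-0.0017,45],[0.094,-0.018,0.3,0,0,-0.0017,45],[0.094,-0.018,0.35,0,0,-0.0017,45],[0.094,-0.018,0.4,0,0,-0.0017,45],[0.094,-0.018,0.43,0,0,-0.0017,45],[0.094,-0.018,0.444,0,0,-0.0017,45],[0.094,-0.018,0.444,0,0,-0.0017,45],[0.094,-0.018,0.444,0,0,-0.0017,0],[0.094,-0.018,0.444,0,0,-0.0017,0],[0.094,-0.018,0.444,0,0,-0.0017,0],[0.094,-0.018,0.444,0,0,-0.0017,0],[0.094,-0.018,0.444,0,0,-0.0017,0],[0.094,-0.018,0.444,0,0,-0.0017,0]]' 20; python3 -c "
from h import *
from workcell import env
print(w2g(env.observe()['ee_pos']))"
```

```text
t: 3.52
ee_pos: [0.5942, -0.0875, 0.0608]
tcp_rot: [180.0, -0.0, 10.1]
contact_force: [-0.0, 0.7, 2.8]
gripper_width: 0.0118
grip_force: 20.0
[[ 0.00127147 -0.13375166  0.06078569]]
```

```bash
python3 -m crank '[[0,0,-0.02,0,0,0,0],[0,0,-0.04,0,0,0,0],[0,0,-0.06,0,0,0,0],[0,0,-0.07,0,0,0,0],[0,-0.05,-0.07,0,0,0,0],[0,-0.1,-0.07,0,0,0,0],[0,-0.14,-0.07,0,0,0,0],[0,-0.14,-0.07,0,0,0,0],[0,-0.14,-0.05,0,0,0,0],[0,-0.14,-0.03,0,0,0,0],[0,-0.14,-0.02,0,0,0,0],[0,-0.14,-0.01,0,0,0,0],[0,-0.14,0,0,0,0,0],[0,-0.14,0.0,0,0,0,0]]'; python3 -c "
from h import *
from workcell import env
print(w2g(env.observe()['ee_pos']))"
```

```text
t: 5.28
ee_pos: [0.5821, -0.0188, 0.0606]
tcp_rot: [180.0, -0.0, 10.0]
contact_force: [-0.2, -0.4, 0.0]
gripper_width: 0.012
grip_force: 20.0
[[ 0.00120746 -0.06392172  0.06059765]]
```

```bash
python3 -m crank '[[0,0,0,0,0,0,40],[0,0,0,0,0,0,40],[0,0,0,0,0,0,40],[0,0,-0.05,0,0,0,40],[0,0,-0.1,0,0,0,40],[0,0,-0.16,0,0,0,60],[-0.082,-0.1,-0.16,0,0,0,60],[-0.082,-0.2,-0.16,0,0,0,60],[-0.082,-0.288,-0.16,0,0,0,60],[-0.082,-0.288,-0.16,0,0,0,60],[-0.082,-0.288,-0.16,0,0,0,60]]'; python3 -c "
from h import *
from workcell import env
print(env.observe()['qpos'])
snap('w2'); a=cv2.imread('pics/w2.png');cv2.imwrite('pics/w2b.png',cv2.resize(a,(800,500)))"
```

```text
t: 6.65
ee_pos: [0.5167, 0.1157, 0.1407]
tcp_rot: [180.0, -0.0, 10.1]
contact_force: [-0.2, 0.2, -0.1]
gripper_width: 0.0603
grip_force: 0.0
[ 5.39989891e-01  2.96403854e+01  1.00344925e+02 -3.23120439e-02
  4.99757448e+01  8.04685141e+01]
[0.5928903  0.12867905 0.30270626] [ 1.63577992e+02  2.10716049e-02 -7.99871400e+01]
```

View pics/w2b.png

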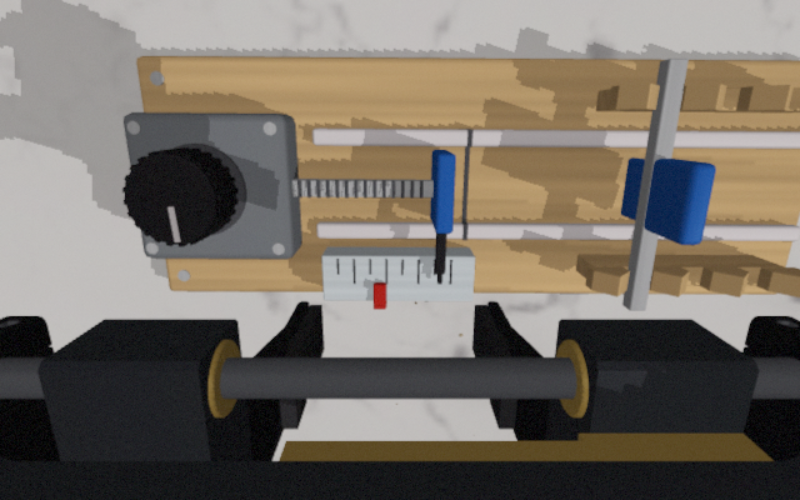

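The backstop bar sits between the first two teeth, in the pair nearest the fence. In the 1.25x view the pointer tip is at (440,281), the clip's inner end at (380,284), the wheel top at about (181,194), and the board corners at (138,57) and (170,291).

```bash
python3 - <<'E'
from h import *
from scipy.optimize import least_squares
w=cam('w2')
F=[((138,57),(75,235,18)),((170,291),(-75,235,18)),((125,114),(42,230,50)),((293,116),(42,140,50)),((300,258),(-42,140,50)),((673,60),(70,-65,56)),((637,308),(-70,-65,56))]
uv=np.array([f[0] for f in F],float)/1.25;P=np.array([f[1] for f in F])/1e3
f=lambda q:P@R.from_euler('z',q[2]).as_matrix().T+[q[0],q[1],0]
r=least_squares(lambda q:(proj(w,f(q))-uv).ravel(),np.load('q.npy'),loss='soft_l1');q=r.x
print(q,np.degrees(q[2]));print((proj(w,f(q))-uv).round(1));np.save('q.npy',q)
for z in (.035,.04,.045,.05): print(z,w2g(ray(w,(352,224.5),z)),w2g(ray(w,(304,227),z)))
print('wheeltop',w2g(ray(w,(145,155),.085)))
rows(*g2w([0,.19,.13])[0],np.degrees(q[2]))
rows(*g2w([0,.19,.0765])[0],np.degrees(q[2]))
E
```

```text
[0.56944164 0.04199088 0.16814007] 9.633716508053492
[[-0.3 -0.8]
 [ 1.9  2.4]
 [-1.3 -0.3]
 [-2.5 -1. ]
 [-1.1  3.9]
 [ 9.6 -0.1]
 [ 3.2  3.7]]
0.035 [[-0.05795748  0.05407114  0.035     ]] [[-0.06033125  0.09230744  0.035     ]]
0.04 [[-0.05617226  0.05458421  0.04      ]] [[-0.0585017   0.09210636  0.04      ]]
0.045 [[-0.05438705  0.05509728  0.045     ]] [[-0.05667215  0.09190528  0.045     ]]
0.05 [[-0.05260183  0.05561035  0.05      ]] [[-0.0548426   0.09170421  0.05      ]]
wheeltop [[0.004132   0.18738941 0.085     ]]
[ 8.040e-02 -2.175e-01  5.860e-02  2.000e-04 -2.000e-04  2.200e-03] mm 119.58577863257524
[ 8.040e-02 -2.175e-01  1.656e-01  2.000e-04 -2.000e-04  2.200e-03] mm 142.4868728036485
```

```bash
python3 - <<'E'
from h import *
from scipy.optimize import least_squares
w=cam('w2'); im=cv2.imread('pics/w2.png')
m=(im.max(2)<42).astype(np.uint8); m[240:]=0; m[:,220:]=0
n,l,st,c=cv2.connectedComponentsWithStats(m); k=1+st[1:,4].argmax(); x,y,W,H,A=st[k]; print(st[k])
t=np.linspace(0,2*np.pi,90)
C=np.vstack([np.c_[.023*np.cos(t),.023*np.sin(t),t*0+z] for z in (.055,.085)])
def ext(p): u=proj(w,C+[p[0],p[1],0]); return np.r_[u.min(0),u.max(0)]
o=np.array([x-.5,y-.5,x+W-.5,y+H-.5])
r=least_squares(lambda p:ext(p)-o,[.538,.23]); print(r.x,r.fun,w2g([*r.x,.07]), w[0][0,0])
rows(*r.x,.13,9.7);rows(*r.x,.0765,9.7)
E
```

```text
[  99  118   92   79 5301]
[0.53848862 0.23258112] [-0.18843031  0.93082103  0.21494785 -0.91025391] [[0.00137857 0.19308244 0.07      ]] 356.4187131795194
[ 8.320e-02 -2.236e-01  5.860e-02  2.000e-04 -2.000e-04  1.800e-03] mm 122.85353100637346
[ 8.320e-02 -2.237e-01  1.656e-01  2.000e-04 -2.000e-04  1.800e-03] mm 145.24028556477637
```

```bash
python3 -m crank '[[0.083,-0.1,0,0,0,0,87],[0.083,-0.2,0,0,0,0,87],[0.083,-0.224,0.02,0,0,0,87],[0.083,-0.224,0.08,0,0,0,87],[0.083,-0.224,0.13,0,0,0,87],[0.083,-0.224,0.165,0,0,0,87],[0.083,-0.224,0.165,0,0,0,87],[0.083,-0.224,0.165,0,0,0,40],[0.083,-0.224,0.165,0,0,0,40],[0.083,-0.224,0.165,0,0,0,40],[0.083,-0.224,0.165,0,0,0,40],[0.083,-0.224,0.165,0,0,0,40]]' 30
```

```text
t: 8.2
ee_pos: [0.5378, 0.2334, 0.0583]
tcp_rot: [180.0, -0.0, 10.1]
contact_force: [1.4, -6.8, 2.6]
gripper_width: 0.0456
grip_force: 17.0
```

```bash
python3 -m crank '[[0.001,0.002,0,0,0,0,40],[0.001,0.002,0,0,0,-0.05,40],[0.001,0.002,0,0,0,-0.1,40],[0.001,0.002,0,0,0,-0.15,40],[0.001,0.002,0,0,0,-0.2,40],[0.001,0.002,0,0,0,-0.2,40]]' 30
```

```text
t: 8.95
ee_pos: [0.538, 0.2329, 0.0583]
tcp_rot: [-180.0, 0.0, 45.9]
contact_force: [-1.8, 1.3, 4.1]
gripper_width: 0.0455
grip_force: 30.0
```

```bash
python3 -m crank '[[0,0,0,0,0,-0.05,40],[0,0,0,0,0,-0.1,40],[0,0,0,0,0,-0.15,40],[0,0,0,0,0,-0.2,40],[0,0,0,0,0,-0.217,40],[0,0,0,0,0,-0.217,40],[0,0,0,0,0,-0.217,87],[0,0,0,0,0,-0.217,87],[0,0,0,0,0,-0.217,87],[0,0,-0.06,0,0,-0.217,87],[0,0,-0.12,0,0,-0.217,87],[0,0,-0.165,0,0,-0.217,87]]' 30; python3 -c "
from h import *
rows(*g2w([-.04,.08,.14])[0],9.7,False)"
```

```text
t: 10.45
ee_pos: [0.5388, 0.2326, 0.1416]
tcp_rot: [179.9, -0.0, 85.1]
contact_force: [0.5, 0.1, -0.2]
gripper_width: 0.0861
grip_force: 0.0
[-2.397e-01 -2.380e-02  3.200e-03  2.000e-04 -3.000e-04  4.188e-01] mm 120.46232294501709
```

```bash
python3 -m crank '[[-0.1,-0.02,0,0,0,0.06,87],[-0.2,-0.024,0,0,0,0.12,87],[-0.24,-0.024,0,0,0,0.18,87],[-0.24,-0.024,0,0,0,0.24,87],[-0.24,-0.024,0,0,0,0.3,87],[-0.24,-0.024,0,0,0,0.36,87],[-0.24,-0.024,0,0,0,0.419,87],[-0.24,-0.024,0,0,0,0.419,87],[-0.24,-0.024,0,0,0,0.419,87]]'; python3 -c "
from h import *
snap('w3'); a=cv2.imread('pics/w3.png');cv2.imwrite('pics/w3b.png',cv2.resize(a[60:260,80:400],(800,500),interpolation=cv2.INTER_CUBIC))"
```

```text
t: 11.58
ee_pos: [0.5162, 0.114, 0.1405]
tcp_rot: [180.0, 0.0, 9.8]
contact_force: [-0.2, 0.0, -0.4]
gripper_width: 0.0868
grip_force: 0.0
[0.59250213 0.12656469 0.30247788] [ 1.63538166e+02  4.90953944e-02 -8.02466656e+01]
```

View pics/w3b.png

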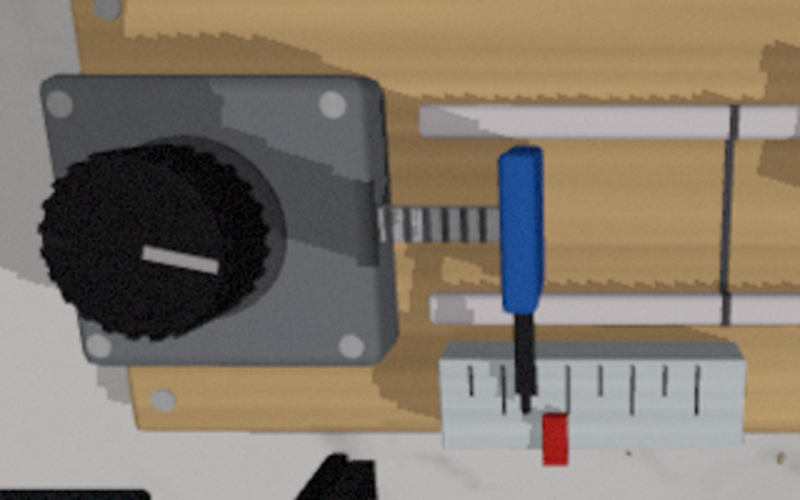

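The wheel line points toward the fence. In the 2.5x crop the pointer tip is at (526,405) and the clip's inner end at (555,414), so the fence is past the clip.

```bash
python3 - <<'E'
from h import *
w=cam('w3'); f=lambda a,b:(80+(a+.5)/2.5-.5,60+(b+.5)/2.5-.5)
for z in (.036,.042,.048): print(z,w2g(ray(w,f(526,408),z)),w2g(ray(w,f(555,414),z)))
a,b=w2g(ray(w,f(471,380),.036)),w2g(ray(w,f(697,380),.036));print('tick',(a-b)/7)
rows(.5385,.2327,.0765,50)
E
```

```text
0.036 [[-0.05735643  0.10178982  0.036     ]] [[-0.0593517   0.09262503  0.036     ]]
0.042 [[-0.05523442  0.10128844  0.042     ]] [[-0.05718476  0.09233     0.042     ]]
0.048 [[-0.0531124   0.10078706  0.048     ]] [[-0.05501782  0.09203497  0.048     ]]
tick [[-2.39171314e-05  1.01314369e-02  0.00000000e+00]]
[ 0.0844 -0.2262  0.1654  0.      0.     -0.2233] mm 146.34752176958546
```

```bash
python3 -m crank '[[0.04,-0.1,0,0,0,-0.05,87],[0.0844,-0.2,0,0,0,-0.1,87],[0.0844,-0.2262,0,0,0,-0.15,87],[0.0844,-0.2262,0.02,0,0,-0.2,87],[0.0844,-0.2262,0.08,0,0,-0.2233,87],[0.0844,-0.2262,0.13,0,0,-0.2233,87],[0.0844,-0.2262,0.165,0,0,-0.2233,87],[0.0844,-0.2262,0.165,0,0,-0.2233,87],[0.0844,-0.2262,0.165,0,0,-0.2233,40],[0.0844,-0.2262,0.165,0,0,-0.2233,40],[0.0844,-0.2262,0.165,0,0,-0.2233,40],[0.0844,-0.2262,0.165,0,0,-0.2233,40],[0.0844,-0.2262,0.165,0,0,-0.2233,40],[0.0844,-0.2262,0.165,0,0,-0.2433,40],[0.0844,-0.2262,0.165,0,0,-0.2566,40],[0.0844,-0.2262,0.165,0,0,-0.2566,40]]' 30
```

```text
t: 13.62
ee_pos: [0.5383, 0.2331, 0.0583]
tcp_rot: [-179.9, 0.0, 55.8]
contact_force: [-2.2, 2.5, 3.0]
gripper_width: 0.0456
grip_force: 30.0
```

```bash
python3 -m crank '[[0,0,0,0,0,0.04,40],[0,0,0,0,0,0.08,40],[0,0,0,0,0,0.12,40],[0,0,0,0,0,0.16,40],[0,0,0,0,0,0.191,40],[0,0,0,0,0,0.191,40],[0,0,0,0,0,0.191,87],[0,0,0,0,0,0.191,87],[0,0,0,0,0,0.191,87],[0,0,-0.06,0,0,0.191,87],[0,0,-0.12,0,0,0.191,87],[0,0,-0.165,0,0,0.191,87]]' 30; python3 -c "
from h import *
rows(*g2w([-.04,.09,.14])[0],9.7,False)"
```

```text
t: 15.12
ee_pos: [0.5393, 0.2325, 0.1417]
tcp_rot: [180.0, -0.1, 21.5]
contact_force: [0.2, 0.7, -0.8]
gripper_width: 0.0861
grip_force: 0.0
[-1.249e-01  1.839e-01  3.300e-03  1.000e-04 -4.000e-04  6.560e-02] mm 111.17280710170714
```

```bash
python3 -m crank '[[-0.06,0.09,0,0,0,0.03,87],[-0.125,0.184,0,0,0,0.0656,87],[-0.125,0.184,0.04,0,0,0.0656,87],[-0.125,0.184,0.063,0,0,0.0656,87],[-0.125,0.184,0.063,0,0,0.0656,87],[-0.125,0.184,0.063,0,0,0.0656,87]]'; python3 -c "
from h import *
snap('w4'); a=cv2.imread('pics/w4.png');cv2.imwrite('pics/w4b.png',cv2.resize(a[140:260,240:400],(800,600),interpolation=cv2.INTER_CUBIC))"
```

```text
t: 15.88
ee_pos: [0.5147, 0.1248, 0.1092]
tcp_rot: [180.0, -0.0, 9.8]
contact_force: [0.5, -0.5, 0.2]
gripper_width: 0.087
grip_force: 0.0
[0.5909478  0.13722763 0.27122425] [ 1.63576299e+02  4.58043479e-02 -8.03124894e+01]
```

View pics/w4b.png

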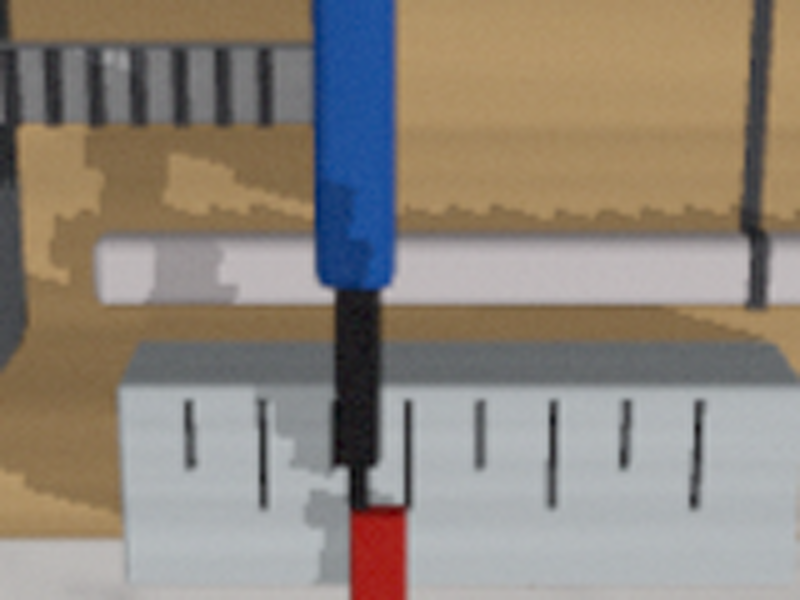

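In the 5x crop the pointer tip is at column 359 and the clip's centre at 378.5, with ticks 72 px per 10 mm. That leaves 2.7 mm to close, about 3.9°.

```bash
python3 -c "
from h import *
rows(.5385,.2327,.0765,22)"
```

```text
[ 8.320e-02 -2.046e-01  1.032e-01  1.000e-04 -3.000e-04 -6.800e-02] mm 121.90274041025219
```

```bash
python3 -m crank '[[0.04,-0.1,0,0,0,-0.03,87],[0.0832,-0.2,0,0,0,-0.068,87],[0.0832,-0.2046,0,0,0,-0.068,87],[0.0832,-0.2046,0.04,0,0,-0.068,87],[0.0832,-0.2046,0.08,0,0,-0.068,87],[0.0832,-0.2046,0.103,0,0,-0.068,87],[0.0832,-0.2046,0.103,0,0,-0.068,87],[0.0832,-0.2046,0.103,0,0,-0.068,40],[0.0832,-0.2046,0.103,0,0,-0.068,40],[0.0832,-0.2046,0.103,0,0,-0.068,40],[0.0832,-0.2046,0.103,0,0,-0.068,40],[0.0832,-0.2046,0.103,0,0,-0.068,40],[0.0832,-0.2046,0.103,0,0,-0.058,40],[0.0832,-0.2046,0.103,0,0,-0.0465,40],[0.0832,-0.2046,0.103,0,0,-0.0465,40],[0.0832,-0.2046,0.103,0,0,-0.0465,40]]' 30;python3 -m crank '[[0,0,0,0,0,0,87],[0,0,0,0,0,0,87],[0,0,0,0,0,0,87],[0,0,-0.06,0,0,0,87],[0,0,-0.1,0,0,0,87],[0,0,-0.1,0,0,0,87]]'; python3 -c "
from h import *
rows(*g2w([-.04,.085,.109])[0],9.7,False)"
```

```text
t: 17.92
ee_pos: [0.5377, 0.233, 0.0577]
tcp_rot: [-179.9, 0.0, 18.0]
contact_force: [-1.9, 4.3, 2.5]
gripper_width: 0.0451
grip_force: 30.0
t: 18.68
ee_pos: [0.5395, 0.232, 0.109]
tcp_rot: [180.0, -0.2, 18.0]
contact_force: [-0.6, 0.2, 0.4]
gripper_width: 0.0862
grip_force: 0.0
[-1.15e-01  2.00e-01 -3.00e-04  1.00e-04 -1.20e-03  4.64e-02] mm 115.37543756762562
```

```bash
python3 -m crank '[[-0.05,0.1,0,0,0,0.03,87],[-0.115,0.2,0,0,0,0.0464,87],[-0.115,0.2,0,0,0,0.0464,87],[-0.115,0.2,0,0,0,0.0464,87],[-0.115,0.2,0,0,0,0.0464,87]]'; python3 -c "
from h import *
snap('w5'); a=cv2.imread('pics/w5.png');cv2.imwrite('pics/w5b.png',cv2.resize(a[140:260,240:400],(800,600),interpolation=cv2.INTER_CUBIC))"
```

```text
t: 19.3
ee_pos: [0.5148, 0.1201, 0.1072]
tcp_rot: [-180.0, -0.0, 9.8]
contact_force: [0.0, 0.5, 0.7]
gripper_width: 0.0867
grip_force: 0.0
[0.59105444 0.13254869 0.26925106] [ 1.63556196e+02  5.92010565e-02 -8.02809845e+01]
```

View pics/w5b.png

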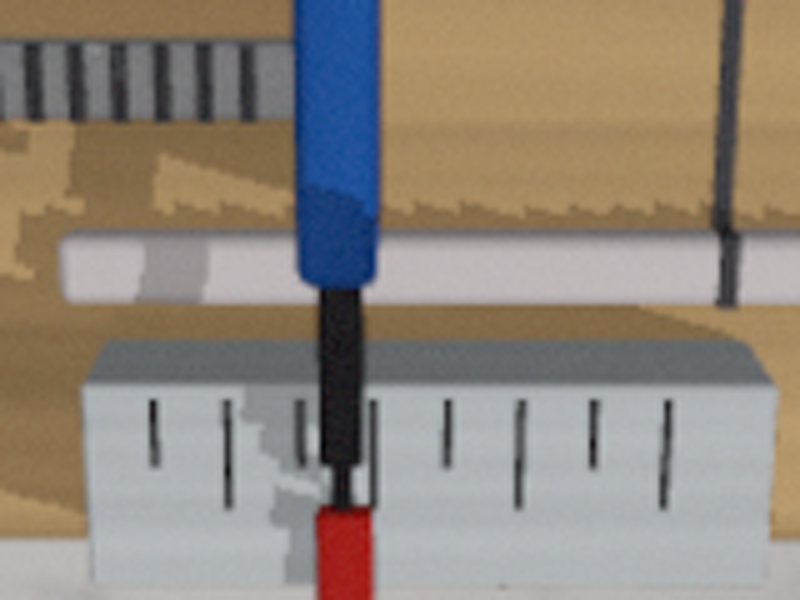

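The pointer tip is now at column 342.5 and the clip's centre at 344.5, about 0.3 mm apart, and the last move was a closing one. Next is the lemon.

```bash
python3 -c "
from h import *
rows(.509,-.285,.20,-20,False)"
```

```text
[-1.494e-01  7.966e-01 -1.855e-01 -0.000e+00 -1.000e-04  1.656e-01] mm 415.72120207477093
```

```bash
python3 -m crank '[[0,0,-0.1,0,0,0,87],[0,0.03,-0.1855,0,0,0,87],[-0.05,0.15,-0.1855,0,0,0.03,87],[-0.08,0.27,-0.1855,0,0,0.07,87],[-0.1,0.39,-0.1855,0,0,0.12,87],[-0.12,0.5,-0.1855,0,0,0.1656,87],[-0.15,0.62,-0.1855,0,0,0.1656,87],[-0.15,0.72,-0.1855,0,0,0.1656,87],[-0.15,0.7966,-0.1855,0,0,0.1656,87],[-0.15,0.7966,-0.1855,0,0,0.1656,87],[-0.15,0.7966,-0.1855,0,0,0.1656,87]]'; python3 - <<'E'
from h import *
snap('w6'); w=cam('w6'); im=cv2.imread('pics/w6.png'); h=cv2.cvtColor(im,cv2.COLOR_BGR2HSV)
m=cv2.inRange(h,(20,130,60),(36,255,255)); m[250:]=0
n,l,st,c=cv2.connectedComponentsWithStats(m); k=1+st[1:,4].argmax(); print(st[k],c[k])
ct=max(cv2.findContours((l==k).astype(np.uint8),0,2)[0],key=cv2.contourArea); e=cv2.minAreaRect(ct); print(e)
b=cv2.boxPoints(e); B=[ray(w,u,.028) for u in b]; print(np.array(B).round(4),'c',ray(w,e[0],.028))
for i in (0,1): d=B[i+1]-B[i]; print(np.linalg.norm(d),np.degrees(np.arctan2(d[1],d[0])))
cv2.drawContours(im,[b.astype(int)],0,(0,0,255),1); cv2.imwrite('pics/w6b.png',im)
E
```

```text
t: 20.72
ee_pos: [0.5077, -0.2847, 0.1998]
tcp_rot: [-179.9, 0.1, -20.0]
contact_force: [0.1, -0.2, 0.4]
gripper_width: 0.0871
grip_force: 0.0
[ 0.58062407 -0.31219976  0.36169103] [ 1.63436796e+02  7.09345042e-02 -1.10109832e+02]
[ 287  140   59   83 3554] [315.85903208 181.92628025]
((315.5000305175781, 182.50001525878906), (67.88224792480469, 65.05381774902344), 45.0)
[[ 0.5252 -0.2408  0.028 ]
 [ 0.5509 -0.2973  0.028 ]
 [ 0.4924 -0.3248  0.028 ]
 [ 0.4634 -0.2671  0.028 ]] c [ 0.50884065 -0.28274107  0.028     ]
0.06205560107722637 -65.57226639926735
0.06463985651432802 -154.80656417047348
```

View pics/w6b.png

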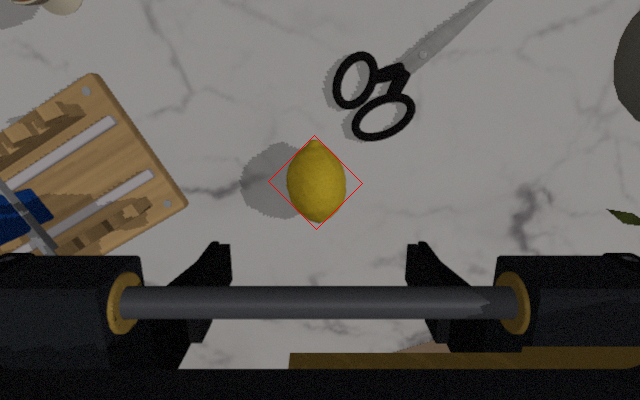

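The lemon's ends are at (316,138) and (317,222), so its long axis lies along the tool's x and the yaw is right. It is centred between the fingers.

```bash
python3 -c "
from h import *
rows(.5088,-.2827,.033,-20)"
```

```text
[ 1.700e-03 -3.500e-03  3.713e-01 -3.000e-04  5.000e-04  0.000e+00] mm 185.63979133853718
```

```bash
python3 -m crank '[[0.002,-0.0035,0.1,0,0,0,87],[0.002,-0.0035,0.2,0,0,0,87],[0.002,-0.0035,0.28,0,0,0,87],[0.002,-0.0035,0.33,0,0,0,87],[0.002,-0.0035,0.371,0,0,0,87],[0.002,-0.0035,0.371,0,0,0,87],[0.002,-0.0035,0.371,0,0,0,40],[0.002,-0.0035,0.371,0,0,0,40],[0.002,-0.0035,0.371,0,0,0,40],[0.002,-0.0035,0.371,0,0,0,40],[0.002,-0.0035,0.371,0,0,0,40]]' 18; python3 -m crank '[[0,0,-0.05,0,0,0,40],[0,0,-0.12,0,0,0,40],[0,0,-0.2,0,0,0,40],[0,0,-0.28,0,0,0,40],[0,0,-0.28,0,0,0,40]]'; python3 -c "
from h import *
p=g2w([0,.008,.13])[0];print(p)
rows(*p,99.7)
p=w2g([.5385,.2327,.07]);print(p)"
```

```text
t: 22.15
ee_pos: [0.5095, -0.2849, 0.0154]
tcp_rot: [-180.0, -0.0, -20.1]
contact_force: [-0.6, 1.4, 4.9]
gripper_width: 0.0554
grip_force: 18.0
t: 22.78
ee_pos: [0.5109, -0.2864, 0.1578]
tcp_rot: [179.8, -0.4, -20.1]
contact_force: [0.2, 0.3, -1.5]
gripper_width: 0.0549
grip_force: 18.0
[0.56810285 0.04987806 0.13      ]
[-1.243e-01 -6.711e-01  9.040e-02  2.800e-03 -4.000e-04 -6.655e-01] mm 344.2361782814998
[[0.00140968 0.19319774 0.07      ]]
```

```bash
python3 -c "
from h import *
rows(.5696,.0533,.158,99.9,False)"; python3 -m crank '[[0,-0.03,0,0,0,-0.055,40],[-0.02,-0.08,0,0,0,-0.11,40],[-0.03,-0.14,0,0,0,-0.165,40],[-0.04,-0.2,0,0,0,-0.22,40],[-0.05,-0.26,0,0,0,-0.275,40],[-0.06,-0.32,0,0,0,-0.33,40],[-0.07,-0.38,0,0,0,-0.385,40],[-0.08,-0.44,0,0,0,-0.44,40],[-0.09,-0.5,0,0,0,-0.495,40],[-0.1,-0.56,0,0,0,-0.55,40],[-0.11,-0.62,0,0,0,-0.605,40],[-0.12,-0.67,0,0,0,-0.66,40],[-0.124,-0.677,0,0,0,-0.667,40],[-0.124,-0.677,0,0,0,-0.667,40],[-0.124,-0.677,0,0,0,-0.667,40]]';  python3 -c "
from h import *
rows(.5696,.0533,.034,99.9,False)"
```

```text
[-1.232e-01 -6.783e-01 -3.000e-03  2.800e-03 -4.000e-04 -6.666e-01] mm 344.70885584545124
t: 24.65
ee_pos: [0.567, 0.0534, 0.1543]
tcp_rot: [-179.9, 0.0, 99.8]
contact_force: [0.5, -0.4, -1.3]
gripper_width: 0.0556
grip_force: 18.0
[-0.001   0.0054  0.2406 -0.0003  0.     -0.0003] mm 120.34055605647782
```

```bash
python3 -m crank '[[0,0.005,0.08,0,0,0,40],[0,0.005,0.15,0,0,0,40],[0,0.005,0.19,0,0,0,40],[0,0.005,0.22,0,0,0,40],[0,0.005,0.232,0,0,0,40],[0,0.005,0.24,0,0,0,40],[0,0.005,0.24,0,0,0,40],[0,0.005,0.24,0,0,0,40]]'
```

```text
t: 25.65
ee_pos: [0.5702, 0.0548, 0.0354]
tcp_rot: [179.9, 0.0, 100.0]
contact_force: [-0.9, -0.3, -1.7]
gripper_width: 0.0552
grip_force: 18.0
```

```bash
python3 -m crank '[[0,0,0.002,0,0,0,40],[0,0,0.004,0,0,0,40],[0,0,0.004,0,0,0,40],[0,0,0.004,0,0,0,40]]'
```

```text
t: 26.15
ee_pos: [0.57, 0.0549, 0.0334]
tcp_rot: [180.0, 0.0, 100.0]
contact_force: [0.1, 0.5, 5.7]
gripper_width: 0.0553
grip_force: 18.0
```

Contact: the lemon is on the bed. I'll release, retreat and look.

```bash
python3 -m crank '[[0,0,0,0,0,0,57],[0,0,0,0,0,0,60],[0,0,0,0,0,0,66],[0,0,0,0,0,0,74],[0,0,0,0,0,0,74],[0,0,-0.02,0,0,0,74],[0,0,-0.06,0,0,0,74],[0,0,-0.12,0,0,0,74],[0,0,-0.2,0,0,0,74],[0,0,-0.3,0,0,0,74],[0,0,-0.36,0,0,0,74],[0,0,-0.36,0,0,0,74],[0,0,-0.36,0,0,0,74]]'; python3 -c "
from h import *
snap('w7'); a=cv2.imread('pics/w7.png');cv2.imwrite('pics/w7b.png',cv2.resize(a,(800,500),interpolation=cv2.INTER_CUBIC))"
```

```text
t: 27.78
ee_pos: [0.5689, 0.0549, 0.2122]
tcp_rot: [-179.9, -0.0, 100.0]
contact_force: [0.0, 0.8, 0.1]
gripper_width: 0.0742
grip_force: 0.0
[0.55565368 0.13048222 0.37422517] [1.63681350e+02 1.44444596e-01 9.88437934e+00]
```

View pics/w7b.png

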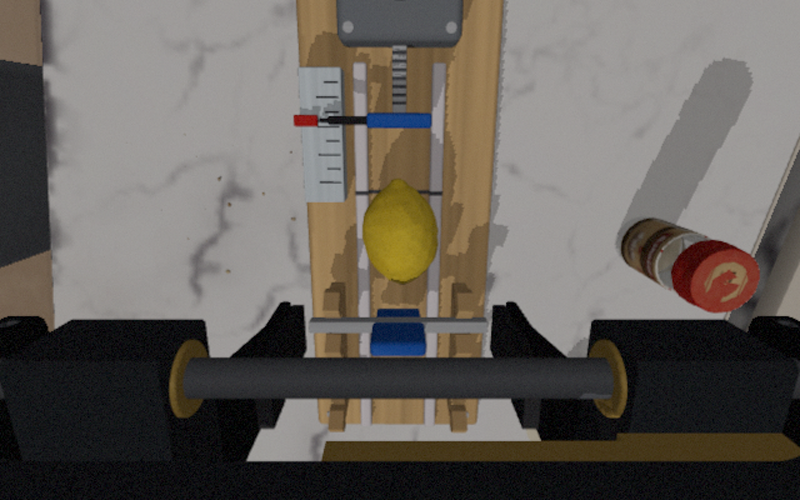

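The lemon lies lengthwise in the bed at (400,232). The pointer is still on the clip at row 120, and the backstop is in the nearest notches at row 325. Handing in.

```bash
python3 -c "
from workcell import env
print(env.close_job())"
```

```text
the job is handed in; nothing more can be done
None
```

The job is handed in, with about 28 s on the robot's clock: the backstop is in the notches nearest the fence, the pointer is about 0.3 mm from the clip's centre after a final closing turn, and the lemon lies lengthwise in the bed; the robot never went near the shaker, jar or egg cup.

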